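# Raise the telescopic hook stand on the gift shop counter

### The job

On the gift shop counter, turn the hook of the telescopic hook stand, with its mast still down, until the hook points at the brass mark on the stand's foot. Then squeeze the thumb button in its black grip head and pull the mast straight up past its first stop to its second stop, all the way out, with the hook still over the mark. Finish while holding it up there by the grip head (it sinks when let go), and do not shift or knock over the goods around it.

Things in the scene. Friction and masses are not known exactly. Their poses are not given: they have to be found in the camera images.
- stand: the telescopic hook stand, screwed to the counter: a round dark wooden foot 160 mm across and 14 mm thick carrying an upright steel collar, a two-section mast and, on top, a black grip head. Origin: on the mast's axis at the counter surface; z up; its x axis points from the mast towards the brass mark on the foot. The whole stand's place and heading vary
- mark (a point): top of the brass mark, a bar 22 mm long (radially) and 7 mm wide raised 5 mm on the foot, centred 68 mm from the mast's axis, 19.5 mm above the counter
- grip_head: black grip head on top of the mast, a block 32 (x) x 28 (y) x 42 (z) mm; origin at the centre of its underside, on the mast's axis, 120 mm above the counter while the mast is down (highest possible 280 mm). Its x axis points along the brass hook; the grey thumb button sticks out of its +y face, its plain back is the -y face. It turns and rises with the mast
- grip_mid (a point): centre of the grip head, where to pinch it: on the mast's axis, 141 mm above the counter while down, level with the button's centre. Pinch across the head's y axis, one finger on the button and the other on the plain back: 34.5 mm over both with the button out, 29.5 mm with it in
- hook_tip (a point): tip of the upturned brass wire hook (6 mm thick) that juts from the head's +x face, 60 mm from the mast's axis, 3 mm above grip_mid
- hook_turn (a joint): angle of the collar, mast, head and hook together about the mast's upright axis, rad, growing anticlockwise seen from above; 0 when the hook points exactly at the brass mark; starts -1.25 to -0.45; stiff with about 0.04 N m of friction, stays where left; stops at +-1.7
- thumb_button (a joint): travel of the thumb button into the head, 0 out to 0.005 m in; face 24 mm wide (x), 30 mm high; sprung, 2.4 N to start and 5.4 N fully in, so a pinch of about 10 N or more presses it right in. Beyond about 3.5 mm it frees the latch that otherwise keeps the mast down. It springs back when let go; once the mast is up the latch no longer acts
- mast_inner (a joint): how far the inner (upper, thinner) section with the head is out, 0 to 0.080 m. Light: pulling up takes about 2 to 4 N, and it sinks by itself when let go. Its end is the first stop
- mast_outer (a joint): how far the outer (lower, thicker) section is out of the collar, 0 to 0.080 m. Stiffer: after the first stop it needs about 7 to 8 N upward. Its end is the second stop, 0.160 m of total rise, where nothing moves further
- ring_cone: turned wooden ring cone, 52 mm wide, 84 mm tall; loose bystander within 200 mm of the stand's axis, origin at the centre of its underside
- candle_jar: candle jar with wooden lid, 68 mm wide, 85 mm tall; loose bystander within 200 mm of the stand's axis, origin at the centre of its underside
- cup: white mug, 76 mm wide plus handle, 85 mm tall; loose bystander within 200 mm of the stand's axis, origin at the centre of its underside
- gift_box: cardboard gift box 75 x 60 x 45 mm; loose bystander within 200 mm of the stand's axis, origin at the centre of its underside
- post_stand: short plain steel post with a round knob on a round foot, 68 mm wide, 122 mm tall; no hook, no button; not the stand of the task; loose bystander within 200 mm of the stand's axis, origin at the centre of its underside
- bear: little wooden bear, 44 mm wide, 68 mm tall; loose bystander within 200 mm of the stand's axis, origin at the centre of its underside
- bowl: small blue bowl, 84 mm wide, 35 mm tall; loose bystander within 200 mm of the stand's axis, origin at the centre of its underside
Mind the look-alikes: they are no part of the job. What is shaped like the stand but purple or turquoise is not meant.

How it is judged:
On the way, in this order (a step that is already met when the one before it is completed fails the run):
1. the hook points at the brass mark (within 0.15 rad) while the mast is still down (value of joint hook_turn between -0.15 and 0.15 rad and value of joint each of mast_inner, mast_outer below 0.012 m), for 0.2 s.
2. the mast is pulled up past the first stop, with the hook still at the mark (value of joint hook_turn between -0.15 and 0.15 rad and height (world z) of grip_head above 0.208 m).
At the end, for the whole second after the job is handed in: both mast sections fully out (each within 7 mm of its 80 mm stop), the hook within 0.15 rad of the brass mark, at rest, and the fingers still gripping the head (more than 2 N) (value of joint hook_turn between -0.15 and 0.15 rad and value of joint each of mast_inner, mast_outer above 0.073 m and contact force between the fingers and grip_head above 2 N and linear speed of grip_head below 0.02 m/s); the arm keeps its last pose, push and grip.
It fails at once if a bystander is shifted more than 25 mm or tipped (distance of any of ring_cone, candle_jar, cup, gift_box, post_stand, bear, bowl from where it was at the start of the episode above 0.025 m or angle between any of ring_cone, candle_jar, cup, gift_box, post_stand, bear, bowl's own z axis and vertical above 0.5 rad).
It also fails if it takes over 38 s, if anything falls off the work surface, if the arm or the gripper's body presses on something with over 40 N, if the wrist force passes 120 N, or if a joint passes its speed limit or range.

### The arm

A 6-joint arm with a two-finger parallel gripper is mounted at the origin on the work surface. World frame = base frame: x ahead of the robot, y to its left, z up, the work surface at z = 0. Lengths are in m, angles in rad, forces in N, time in s.
With the tool pointing down it reaches from about 0.375 to 0.925 m from the base axis. Payload 5.7 kg.
Tool frame: the origin (TCP) lies on the centre line of the jaws, within the pads' length; the fingertips stand 22 mm ahead of it and the grasp point (between the pads) lies 3 mm ahead of it; z points along the fingers, y is the line along which they close (so a half turn about z gives the same grasp; the last joint's range is limited). The gripper opens to 88 mm and grips with 3 to 60 N. Pads are 20 mm wide; open, the fingers measure 115 mm over their backs; the gripper's body (75 mm by 178 mm) begins 61 mm behind the grasp point.
Start: joints at [-1.351, 0.359, 1.51, -0, 1.272, -0.115], TCP at [0.197, -0.567, 0.245] pointing down, gripper open.
Joint ranges: [-2.97, 2.97], [-1.01, 2.36], [0.21, 2.38], [-0.96, 4.11], [0.2, 2.71], [-2.98, 2.98]. Speed limits (rad/s): [2.39, 2.39, 3.14, 3.14, 3.14, 3.14].

### API

Orientations are given as a rotation vector (axis times angle).
In Python, from rig import arm, eyes gives the robot as it stands.
- The arm moves only by the tool play_rows, never from a script. Its argument "plan" is a list of rows, each an object with "dp": the shift along the world's x, y, z normalised to -1 to 1, where 1 is 20 mm, a list of three; "rotation": the turn, a rotation vector about the world's x, y, z normalised to -1 to 1, where 1 is 8 degrees, a list of three; "grip": the closure, from 0 (fully open) to 1 (shut). In form: [{"dp": [dx, dy, dz], "rotation": [wx, wy, wz], "grip": grip}, ...]. A call has 1 to 12 rows; each row shifts and turns the commanded pose from where the row before left it; what a row does not reach is not made up. A row lasts 1/10 s, in which the tool goes at most 50 mm and 8.59 degrees, less where a joint would pass 70% of its speed; a pose out of reach is approached as far as the arm can. A call with a number of a shift or a turn outside -1 to 1 is refused whole. A call with a gripper value outside its range is refused whole. The fingers move at their own pace and stop on an object; "newtons" is the grip in N (left out, the last holds). Time passes only in rows, so rows that do not move let the fingers close. It gives the time, the measured TCP pose, the force, the opening and the grip force at its end, in the units of the state.
- arm.get_state(): the state, without advancing time (a new reading comes with each control period).
- eyes.grab_frame(name): name is "scene" or "side" or "wrist"; returns a dict with "color" (420x560x3 uint8, red, green, blue), "vertical_fov" (degrees; the focal length in pixels is half the picture's height over the tangent of half this angle, whatever the lens; pixels are square), "cx", "cy" (the principal point, pixels), "position" and "orientation" of the camera in the world; the wrist camera has in their place "mount" (4x4, takes a point from camera to tool coordinates, whose origin is the TCP and whose axes are the flange's). Camera axes: x right, y up, looking along -z (the intrinsics and any distortion apply to the point x, -y, -z); pixel columns grow to the right and rows downward; lengths in m; the calibration is good to about 2 mm. The wrist camera is an equidistant fisheye: a pixel r from the principal point sees the ray r / f radians off the axis. A picture is of the moment at which its call begins: read the wrist's pose just before it. There is no depth.
- arm.finish_job(): hands the job in; it is judged then, once.
The state is a dict: "t": time; "qpos": joint angles; "dq": joint speeds; "tau": joint torques, N m; "ee_pos": TCP position; "tcp_rot": TCP orientation; "wrist_force": force on the tool from outside, world axes, zero at the start; "torque": the same for the moment, N m; "opening": opening from 0.0 (shut) to 1.0 (fully open); "gripper_force": force on a finger pad.
Only numpy, scipy, OpenCV 4.12 (cv2) and the standard library are available. Lean on these libraries where they do the work, as an engineer would, in place of code of your own. Each camera call takes 0.05 s, during which the arm holds its last target. There are 200 camera calls.

## Working session

There is one attempt and no reset: what is moved stays moved. The work goes in short steps, Python scripts to look and compute and a tool call to move; the robot and the scene stay as the last step left them, time stands still between calls to the robot, and variables do not carry over. Pictures are saved under pics/ and viewed, at most 10 in all, crops included, and the job is handed in when it is done.

Besides the shell and the picture viewer there is one more tool, called after "Request:" as name(argument=value, ...), one argument or row to a line, values as JSON. play_rows: Moves the arm, as the interface text tells. Scaled input: -1 to 1 covers 20 mm each way for a shift and 8 degrees each way for a turn. Its arguments: {"type":"object","properties":{"plan":{"type":"array","items":{"type":"object","properties":{"dp":{"type":"array","items":{"type":"number","minimum":-1,"maximum":1}},"rotation":{"type":"array","items":{"type":"number","minimum":-1,"maximum":1}},"grip":{"type":"number"}}}},"newtons":{"type":"number"}},"required":["plan"]}

```bash
mkdir -p pics; cat > h.py <<'E'
import numpy as np,cv2,json
from rig import arm,eyes
from scipy.spatial.transform import Rotation as R
def rot(o):
    o=np.array(o,float)
    return o if o.shape==(3,3) else (R.from_rotvec(o).as_matrix() if o.size==3 else R.from_quat(o).as_matrix())
def snap(n,fn):
    f=eyes.grab_frame(n); cv2.imwrite(f'pics/{fn}.png',f['color'][:,:,::-1])
    c={k:np.array(v).tolist() for k,v in f.items() if k!='color'}; json.dump(c,open(f'pics/{fn}.json','w')); return f
def ray(fn,u,v):
    c=json.load(open(f'pics/{fn}.json')); F=210/np.tan(np.radians(c['vertical_fov'])/2)
    d=np.array([(u-c['cx'])/F,-(v-c['cy'])/F,-1.]); return np.array(c['position']),rot(c['orientation'])@d
def atz(fn,u,v,z):
    p,d=ray(fn,u,v); return p+d*(z-p[2])/d[2]
def proj(fn,P):
    c=json.load(open(f'pics/{fn}.json')); F=210/np.tan(np.radians(c['vertical_fov'])/2)
    q=rot(c['orientation']).T@(np.array(P)-c['position']); return c['cx']-F*q[0]/q[2],c['cy']+F*q[1]/q[2]
E
python3 - <<'E'
from h import *
for n in('scene','side'):
    f=snap(n,n); print({k:v for k,v in f.items() if k!='color'})
a=cv2.imread('pics/scene.png');b=cv2.imread('pics/side.png')
print(arm.get_state())
E
```

```text
{'vertical_fov': 51.21533942317366, 'cx': 280.1474978372973, 'cy': 206.51208003233515, 'position': array([ 1.30708995, -0.38795645,  0.84284136]), 'orientation': array([0.81509056, 0.45930921, 0.95053267])}
{'vertical_fov': 52.90402987360724, 'cx': 277.3220546270043, 'cy': 215.45680912575955, 'position': array([0.4150838 , 0.83501956, 0.7692055 ]), 'orientation': array([ 0.08939143, -1.23891867, -2.69031157])}
{'t': 0.1, 'qpos': array([-1.35108763e+00,  3.59421710e-01,  1.51127282e+00,  2.29418331e-05,
        1.27250854e+00, -1.15085263e-01]), 'dq': array([-0.00085228, -0.00147499, -0.00283674, -0.00030247,  0.00032382,
       -0.00012075]), 'tau': array([-3.21936132e-04, -5.16357708e+01, -2.71406472e+01,  6.76526106e-02,
        2.76479765e-02, -3.22223229e-05]), 'ee_pos': array([ 0.19703039, -0.56613324,  0.24391989]), 'tcp_rot': array([-3.09609379e+00, -5.23161870e-01,  9.78288907e-05]), 'wrist_force': array([0.04150765, 0.0189801 , 0.14057931]), 'torque': array([ 0.04373429,  0.05065359, -0.00952628]), 'gripper_force': 0.0, 'opening': 0.9996610999123923}
```

View pics/scene.png

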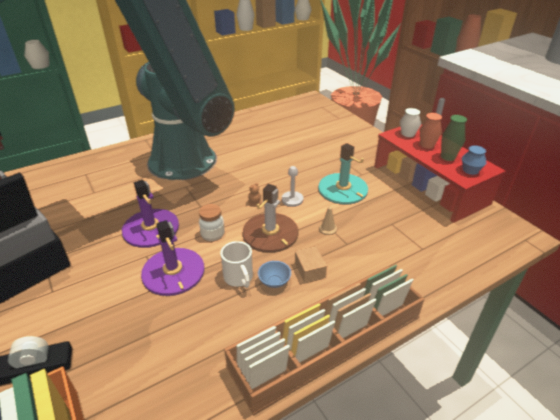

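View pics/side.png

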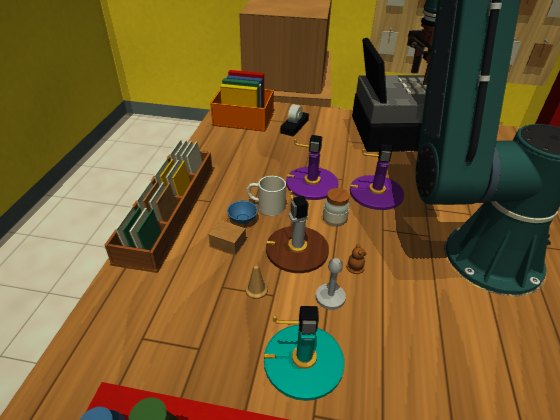

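The scene view shows the stand with the dark wooden foot near (270,232) and its head near (270,195). In the side view its foot is near (297,248) and its head near (299,208). I'll enlarge both.

```bash
python3 - <<'E'
from h import *
a=cv2.imread('pics/scene.png')[170:260,225:325];b=cv2.imread('pics/side.png')[185:275,255:355]
c=[cv2.resize(i,None,fx=6,fy=6,interpolation=cv2.INTER_CUBIC) for i in(a,b)]
cv2.imwrite('pics/c1.png',c[0]);cv2.imwrite('pics/c2.png',c[1])
E
```

```text
(no output)
```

View pics/c1.png

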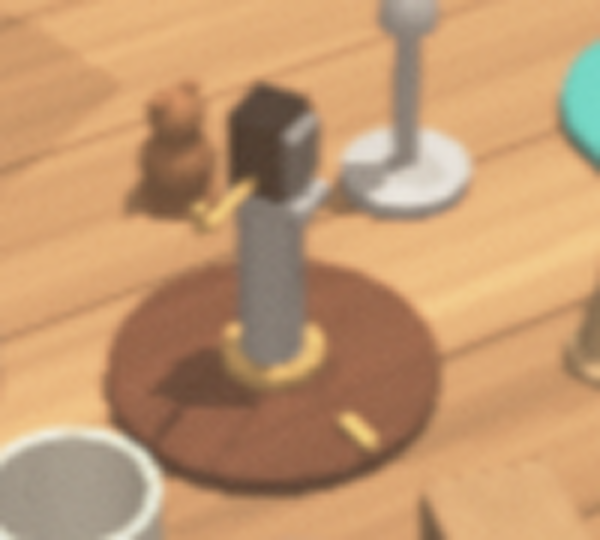

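View pics/c2.png

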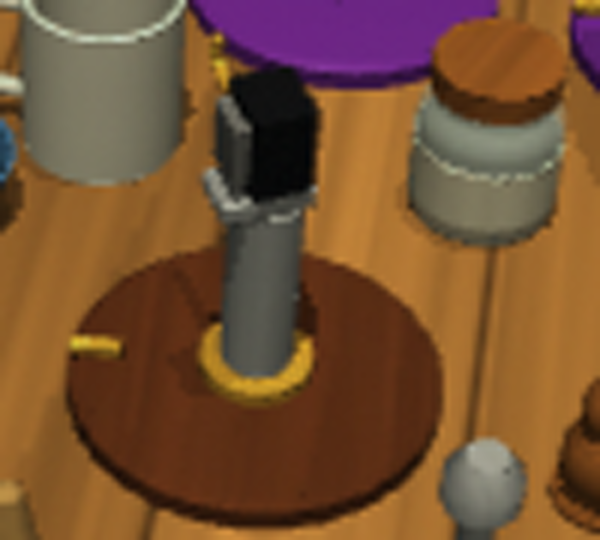

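The crops show the mark at scene (285,241.7) and side (271,242.7). The hook tip is at scene about (258,205) and side about (291,191.5). Now to triangulate.

```bash
python3 - <<'E'
from h import *
from scipy.optimize import least_squares
S=lambda u,v:('scene',225+u/6,170+v/6); D=lambda u,v:('side',255+u/6,185+v/6)
edge={'s':[S(107,365),S(440,370),S(150,300),S(270,480),S(400,440),S(400,300),S(150,435)],'d':[D(67,380),D(442,380),D(255,515),D(110,455),D(400,455),D(400,300),D(120,290)]}
for k,e in edge.items():
    P=np.array([atz(*p,.014)[:2] for p in e])
    r=least_squares(lambda c:np.hypot(*(P-c).T)-.08,P.mean(0)); print(k,r.x,r.fun.round(4))
m=[atz(*S(360,430),.0195),atz(*D(96,346),.0195)];print(m)
def tri(a,b):
    p,d=ray(*a);q,e=ray(*b);t=np.linalg.lstsq(np.c_[d,-e],q-p,rcond=None)[0];return p+t[0]*d,q+t[1]*e
print('hook',tri(S(200,210),D(217,38)), atz(*S(200,210),.144),atz(*D(217,38),.144))
print('headtop',tri(S(270,112),D(272,85)))
for n,s,d,z in(('cone',(329,232),(257,293),0),('jar',(211,235),(336,219),0),('post',(292,199),(331,296),.0),('bear',(255,204),(356,269),0),('bowl',(275,276),(242,217),.01),('cup',(237,279),(270,210),0),('box',(311,263),(227,236),.03)):
    print(n,atz('scene',*s,z)[:2].round(3),atz('side',*d,z)[:2].round(3))
E
```

```text
s [0.49823791 0.07291503] [-0.0005 -0.002  -0.0032 -0.0007 -0.0012 -0.0046 -0.0046]
d [0.49163552 0.07719036] [-0.0008 -0.001   0.0009 -0.0018 -0.0054 -0.0008 -0.005 ]
[array([0.56371628, 0.07946411, 0.0195    ]), array([0.55898537, 0.08169004, 0.0195    ])]
hook (array([0.52337424, 0.02303252, 0.14366295]), array([0.5221265 , 0.02217898, 0.14455983])) [0.52375204 0.0228344  0.144     ] [0.52222244 0.02145049 0.144     ]
headtop (array([0.49719681, 0.07340029, 0.1600368 ]), array([0.49342105, 0.07083483, 0.16278191]))
cone [0.578 0.22 ] [0.562 0.231]
jar [ 0.412 -0.075] [ 0.404 -0.067]
post [0.391 0.213] [0.393 0.205]
bear [0.353 0.101] [0.341 0.109]
bowl [ 0.65  -0.004] [ 0.658 -0.01 ]
cup [ 0.6   -0.088] [ 0.592 -0.067]
box [0.676 0.088] [0.671 0.092]
```

```bash
python3 - <<'E'
from h import *
for p in[('scene',68,262,0),('scene',0,300,0),('side',357,140,0),('side',430,148,0),('side',152,0,0)]: print(p,atz(*p).round(3))
E
```

```text
('scene', 68, 262, 0) [ 0.311 -0.444  0.   ]
('scene', 0, 300, 0) [ 0.36  -0.611  0.   ]
('side', 357, 140, 0) [ 0.366 -0.512  0.   ]
('side', 430, 148, 0) [ 0.113 -0.514  0.   ]
('side', 152, 0, 0) [ 1.81  -2.064  0.   ]
```

Request:
play_rows(
  plan=[
    {"dp": [0, 0, 1], "rotation": [0, 0, 0], "grip": 0},
    {"dp": [0, 0.5, 1], "rotation": [0, 0, 0], "grip": 0},
    {"dp": [0.3, 0.97, 0], "rotation": [0, 0, 0.4], "grip": 0},
    {"dp": [0.3, 0.97, 0], "rotation": [0, 0, 0.4], "grip": 0},
    {"dp": [0.4, 0.97, 0], "rotation": [0, 0, 0.4], "grip": 0},
    {"dp": [0.5, 0.97, 0], "rotation": [0, 0, 0.4], "grip": 0},
    {"dp": [0.5, 0.97, 0], "rotation": [0, 0, 0.4], "grip": 0},
    {"dp": [0.5, 0.97, 0], "rotation": [0, 0, 0.4], "grip": 0},
  ],
)

```text
t: 0.9
ee_pos: [0.2476, -0.4389, 0.2844]
tcp_rot: [-2.965, -1.037, -0.0]
wrist_force: [0.3, -0.8, 0.2]
opening: 0.997
gripper_force: 0.0
```

Request:
play_rows(
  plan=[
    {"dp": [0.5, 0.95, 0], "rotation": [0, 0, 0.4], "grip": 0},
    {"dp": [0.5, 0.95, 0], "rotation": [0, 0, 0.4], "grip": 0},
    {"dp": [0.5, 0.95, 0], "rotation": [0, 0, 0.4], "grip": 0},
    {"dp": [0.5, 0.95, 0], "rotation": [0, 0, 0.4], "grip": 0},
    {"dp": [0.5, 0.95, 0], "rotation": [0, 0, 0.4], "grip": 0},
    {"dp": [0.5, 0.95, 0], "rotation": [0, 0, 0.4], "grip": 0},
    {"dp": [0.5, 0.95, 0], "rotation": [0, 0, 0.4], "grip": 0},
    {"dp": [0.5, 0.95, 0], "rotation": [0, 0, 0.4], "grip": 0},
    {"dp": [0.5, 0.95, 0], "rotation": [0, 0, 0.4], "grip": 0},
    {"dp": [0.5, 0.95, 0], "rotation": [0, 0, 0.4], "grip": 0},
    {"dp": [0.5, 0.95, 0], "rotation": [0, 0, 0.4], "grip": 0},
    {"dp": [0.5, 0.95, 0], "rotation": [0, 0, 0.4], "grip": 0},
  ],
)

```text
t: 2.1
ee_pos: [0.3674, -0.2109, 0.2845]
tcp_rot: [-2.459, -1.955, 0.0]
wrist_force: [0.9, 0.0, -0.3]
opening: 1.001
gripper_force: 0.0
```

Request:
play_rows(
  plan=[
    {"dp": [0.43, 0.95, 0], "rotation": [0, 0, 0.4], "grip": 0.3},
    {"dp": [0.43, 0.95, 0], "rotation": [0, 0, 0.4], "grip": 0.3},
    {"dp": [0.43, 0.95, 0], "rotation": [0, 0, 0.4], "grip": 0.3},
    {"dp": [0.43, 0.95, 0], "rotation": [0, 0, 0.4], "grip": 0.3},
    {"dp": [0.43, 0.95, 0], "rotation": [0, 0, 0.4], "grip": 0.3},
    {"dp": [0.43, 0.95, 0], "rotation": [0, 0, 0.4], "grip": 0.3},
    {"dp": [0.43, 0.95, 0], "rotation": [0, 0, 0.4], "grip": 0.3},
    {"dp": [0.43, 0.95, 0], "rotation": [0, 0, 0.4], "grip": 0.3},
    {"dp": [0.43, 0.95, 0], "rotation": [0, 0, 0.4], "grip": 0.3},
    {"dp": [0.43, 0.95, 0], "rotation": [0, 0, 0.4], "grip": 0.3},
    {"dp": [0.43, 0.95, 0], "rotation": [0, 0, 0.4], "grip": 0.3},
    {"dp": [0.43, 0.95, 0], "rotation": [0, 0, 0.4], "grip": 0.3},
  ],
)

```text
t: 3.3
ee_pos: [0.4702, 0.017, 0.2844]
tcp_rot: [-1.679, -2.655, 0.0]
wrist_force: [-0.6, -0.2, 0.7]
opening: 0.701
gripper_force: 0.0
```

Request:
play_rows(
  plan=[
    {"dp": [0.4, 0.9, 0], "rotation": [0, 0, 0.2], "grip": 0.3},
    {"dp": [0.4, 0.9, 0], "rotation": [0, 0, 0.2], "grip": 0.3},
    {"dp": [0.3, 0.8, 0], "rotation": [0, 0, 0], "grip": 0.3},
    {"dp": [0, 0, 0], "rotation": [0, 0, 0], "grip": 0.3},
    {"dp": [0, 0, 0], "rotation": [0, 0, 0], "grip": 0.3},
  ],
)

```text
t: 3.8
ee_pos: [0.4918, 0.068, 0.2843]
tcp_rot: [-1.606, -2.699, 0.001]
wrist_force: [0.9, -0.7, 0.4]
opening: 0.697
gripper_force: 0.0
```

```bash
python3 - <<'E'
from h import *
s=arm.get_state();Rt=rot(s['tcp_rot']);print(s['t'],s['qpos'],s['ee_pos'],np.degrees(np.arctan2(Rt[1,1],Rt[0,1])),s['opening'])
f=snap('wrist','w1');json.dump([s['ee_pos'].tolist(),Rt.tolist()],open('pics/w1p.json','w'))
print(np.array(f['mount']).round(3).tolist(),f['vertical_fov'],f['cx'],f['cy'])
# expected pixels
F=210/np.tan(np.radians(f['vertical_fov'])/2);M=np.array(f['mount'])
def wp(P):
    q=np.linalg.inv(M)@np.r_[Rt.T@(np.array(P)-s['ee_pos']),1];x,y,z=q[0],-q[1],-q[2];r=np.hypot(x,y);k=F*np.arctan2(r,z)/r
    return f['cx']+k*x,f['cy']+k*y
for P in[(.495,.074,.162),(.5228,.0225,.144),(.5613,.0806,.0195)]:print(wp(P))
cv2.imwrite('pics/w1b.png',cv2.resize(cv2.imread('pics/w1.png'),None,fx=1.4,fy=1.4,interpolation=cv2.INTER_CUBIC))
E
```

```text
3.8 [-1.59506322e-03  1.72200474e-01  1.67141779e+00 -4.70322681e-04
  1.29888108e+00 -4.98553134e-01] [0.49182635 0.06795279 0.28433432] 28.480850337056584 0.6971786112435719
[[-0.0, 0.968, 0.251, 0.069], [1.0, 0.0, 0.001, -0.0], [0.001, 0.251, -0.968, -0.14], [0.0, 0.0, 0.0, 1.0]] 65.70646984690485 281.1046319842379 212.25535358649088
(np.float64(288.6461304192137), np.float64(208.28861893321815))
(np.float64(287.6988879370686), np.float64(264.2499827435901))
(np.float64(333.8540720012), np.float64(201.30050149942352))
```

View pics/w1b.png

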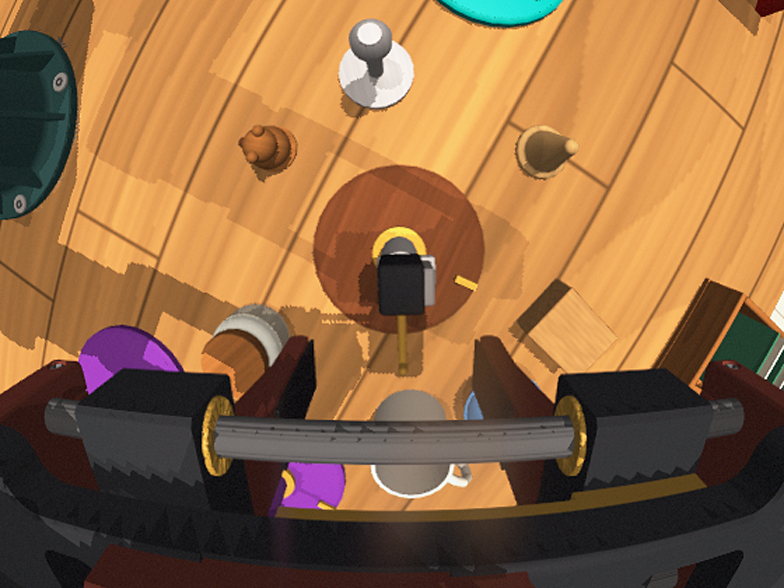

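Wrist view (×1.4): the head top centre is at about (401,284), the hook tip at (403,370) and the mark at (465,284). All three agree well with the prediction. I'll back-project them for refinement.

```bash
python3 - <<'E'
from h import *
c=json.load(open('pics/w1.json'));p,Rt=map(np.array,json.load(open('pics/w1p.json')));M=np.array(c['mount']);F=210/np.tan(np.radians(c['vertical_fov'])/2)
def b(u,v,z):
    x,y=u/1.4-c['cx'],v/1.4-c['cy'];r=np.hypot(x,y);t=r/F
    d=Rt@M[:3,:3]@np.array([np.sin(t)*x/r,-np.sin(t)*y/r,-np.cos(t)]);o=p+Rt@M[:3,3]
    return (o+d*(z-o[2])/d[2]).round(4)
print('head',b(401,286,.162),b(379,315,.162),b(425,315,.162));print('tip',b(403,370,.147));print('mark',b(465,284,.0195))
E=[(314,250),(484,250),(399,166),(340,310),(460,310),(345,187),(455,187)]
P=np.array([b(*e,.014)[:2] for e in E]);from scipy.optimize import least_squares
r=least_squares(lambda q:np.hypot(*(P-q).T)-.08,P.mean(0));print(r.x,r.fun.round(4))
E
```

```text
head [0.4917 0.0761 0.162 ] [0.4887 0.0541 0.162 ] [0.5131 0.0673 0.162 ]
tip [0.5223 0.0237 0.147 ]
mark [0.5604 0.0778 0.0195]
[0.49453506 0.07286449] [-0.0011 -0.0021 -0.0004 -0.0024 -0.0016 -0.0017 -0.0011]
```

Request:
play_rows(
  plan=[
    {"dp": [0.1, 0.3, 0], "rotation": [0, 0, 0], "grip": 0.3},
    {"dp": [0, 0, -1], "rotation": [0, 0, 0], "grip": 0.3},
    {"dp": [0, 0, -1], "rotation": [0, 0, 0], "grip": 0.3},
    {"dp": [0, 0, -1], "rotation": [0, 0, 0], "grip": 0.3},
    {"dp": [0, 0, -1], "rotation": [0, 0, 0], "grip": 0.3},
    {"dp": [0, 0, -1], "rotation": [0, 0, 0], "grip": 0.3},
    {"dp": [0, 0, -1], "rotation": [0, 0, 0], "grip": 0.3},
    {"dp": [0, 0, -0.95], "rotation": [0, 0, 0], "grip": 0.3},
    {"dp": [0, 0, 0], "rotation": [0, 0, 0], "grip": 0.3},
    {"dp": [0, 0, 0], "rotation": [0, 0, 0], "grip": 0.3},
  ],
)

```text
t: 4.85
ee_pos: [0.4943, 0.0735, 0.1458]
tcp_rot: [-1.61, -2.697, 0.001]
wrist_force: [-0.3, -0.2, 0.7]
opening: 0.7
gripper_force: 0.0
```

Request:
play_rows(
  plan=[
    {"dp": [0, 0, 0], "grip": 1, "rotation": [0, 0, 0]},
    {"dp": [0, 0, 0], "grip": 1, "rotation": [0, 0, 0]},
    {"dp": [0, 0, 0], "grip": 1, "rotation": [0, 0, 0]},
    {"dp": [0, 0, 0], "grip": 1, "rotation": [0, 0, 0]},
    {"dp": [0, 0, 0], "grip": 1, "rotation": [0, 0, 0]},
    {"dp": [0, 0, 0], "grip": 1, "rotation": [0, 0, 0]},
    {"dp": [0, 0, 0], "grip": 1, "rotation": [0, 0, 0]},
    {"dp": [0, 0, 0], "grip": 1, "rotation": [0, 0, 0]},
  ],
  newtons=25,
)

```text
t: 5.65
ee_pos: [0.4947, 0.0732, 0.1465]
tcp_rot: [1.608, 2.697, -0.001]
wrist_force: [-1.0, -0.9, 6.4]
opening: 0.338
gripper_force: 25.0
```

Request:
play_rows(
  plan=[
    {"dp": [0, 0, 0], "rotation": [0, 0, 0.6], "grip": 1},
    {"dp": [0, 0, 0], "rotation": [0, 0, 0.6], "grip": 1},
    {"dp": [0, 0, 0], "rotation": [0, 0, 0.6], "grip": 1},
    {"dp": [0, 0, 0], "rotation": [0, 0, 0.6], "grip": 1},
    {"dp": [0, 0, 0], "rotation": [0, 0, 0.6], "grip": 1},
    {"dp": [0, 0, 0], "rotation": [0, 0, 0.6], "grip": 1},
    {"dp": [0, 0, 0], "rotation": [0, 0, 0.6], "grip": 1},
    {"dp": [0, 0, 0], "rotation": [0, 0, 0.6], "grip": 1},
    {"dp": [0, 0, 0], "rotation": [0, 0, 0.6], "grip": 1},
    {"dp": [0, 0, 0], "rotation": [0, 0, 0.6], "grip": 1},
    {"dp": [0, 0, 0], "rotation": [0, 0, 0.6], "grip": 1},
    {"dp": [0, 0, 0], "rotation": [0, 0, 0.6], "grip": 1},
  ],
)

```text
t: 6.85
ee_pos: [0.4948, 0.0744, 0.1465]
tcp_rot: [0.105, 3.139, 0.002]
wrist_force: [0.1, 2.2, 6.8]
opening: 0.335
gripper_force: 25.0
```

Request:
play_rows(
  plan=[
    {"dp": [0, 0, 0], "rotation": [0, 0, 0.55], "grip": 1},
    {"dp": [0, 0, 0], "rotation": [0, 0, 0.55], "grip": 1},
    {"dp": [0, 0, 0], "rotation": [0, 0, 0], "grip": 1},
    {"dp": [0, 0, 0], "rotation": [0, 0, 0], "grip": 1},
    {"dp": [0, 0, 0], "rotation": [0, 0, 0], "grip": 1},
  ],
)

```text
t: 7.35
ee_pos: [0.4947, 0.0745, 0.1465]
tcp_rot: [-0.13, 3.138, 0.002]
wrist_force: [-1.3, 3.4, 6.3]
opening: 0.33
gripper_force: 25.0
```

```bash
python3 - <<'E'
from h import *
s=arm.get_state();Rt=rot(s['tcp_rot']);print(s['t'],s['ee_pos'],np.degrees(np.arctan2(Rt[1,1],Rt[0,1])),s['wrist_force'],s['torque'],s['opening'])
snap('scene','s2');snap('side','d2')
a=cv2.imread('pics/s2.png')[170:260,225:325];b=cv2.imread('pics/d2.png')[175:265,240:340]
cv2.imwrite('pics/c3.png',np.hstack([cv2.resize(i,(400,360),interpolation=cv2.INTER_CUBIC) for i in(a,b)]))
E
```

```text
7.35 [0.49466082 0.0744897  0.1465057 ] 94.76257504850685 [-1.32335062  3.44176199  6.26118982] [0.83460989 0.06310909 0.02442211] 0.3297693709285806
```

View pics/c3.png

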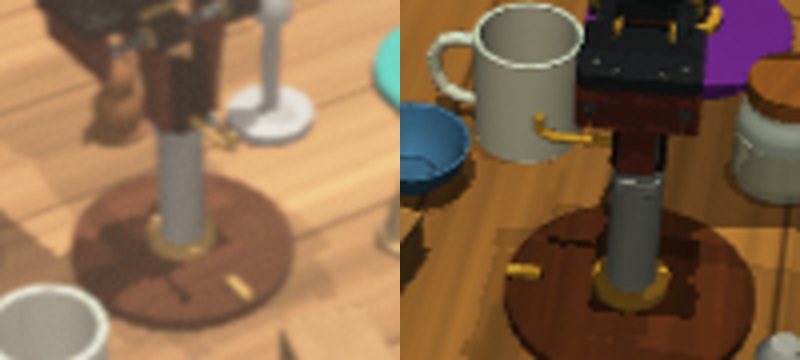

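The hook now points along the mark's direction. Its tip is at scene (283.5,205.7) and side (274.7,205). I'll check the angle.

```bash
python3 - <<'E'
from h import *
a=atz('s2',283.5,205.7,.147);b=atz('d2',274.7,205.5,.147);print(a,b)
m1=atz('s2',225+238/4,170+288/4,.0195);m2=atz('d2',240+124/4,175+271/4,.0195);print(m1,m2)
ax=np.array([.4945,.074,0])
for v in(a,b,(a+b)/2,m1,m2,(m1+m2)/2):print(np.arctan2(v[1]-ax[1],v[0]-ax[0]))
E
```

```text
[0.56318931 0.07446926 0.147     ] [0.55044445 0.0870137  0.147     ]
[0.56413094 0.07759558 0.0195    ] [0.55892588 0.08198567 0.0195    ]
0.006831532764949309
0.22855360301349517
0.10776153974633583
0.05159180320665261
0.12332226497138761
0.08617661270704514
```

Request:
play_rows(
  newtons=35,
  plan=[
    {"dp": [0, 0, 0], "rotation": [0, 0, 0], "grip": 1},
    {"dp": [0, 0, 0.5], "rotation": [0, 0, 0], "grip": 1},
    {"dp": [0, 0, 0.5], "rotation": [0, 0, 0], "grip": 1},
    {"dp": [0, 0, 0.5], "rotation": [0, 0, 0], "grip": 1},
    {"dp": [0, 0, 0.5], "rotation": [0, 0, 0], "grip": 1},
    {"dp": [0, 0, 0.5], "rotation": [0, 0, 0], "grip": 1},
    {"dp": [0, 0, 0.5], "rotation": [0, 0, 0], "grip": 1},
    {"dp": [0, 0, 0.5], "rotation": [0, 0, 0], "grip": 1},
    {"dp": [0, 0, 0.5], "rotation": [0, 0, 0], "grip": 1},
  ],
)

```text
t: 8.35
ee_pos: [0.4943, 0.0742, 0.2267]
tcp_rot: [-0.131, 3.138, 0.001]
wrist_force: [2.2, 3.6, -2.8]
opening: 0.327
gripper_force: 35.0
```

Request:
play_rows(
  plan=[
    {"dp": [0, 0, 0.5], "rotation": [0, 0, 0], "grip": 1},
    {"dp": [0, 0, 0.5], "rotation": [0, 0, 0], "grip": 1},
    {"dp": [0, 0, 0.5], "rotation": [0, 0, 0], "grip": 1},
    {"dp": [0, 0, 0.5], "rotation": [0, 0, 0], "grip": 1},
  ],
)

```text
t: 8.75
ee_pos: [0.4941, 0.0742, 0.266]
tcp_rot: [0.131, -3.139, -0.002]
wrist_force: [2.8, 5.0, -7.9]
opening: 0.33
gripper_force: 35.0
```

Both sections respond as expected: 2.8 N upward on the inner one, then 7.9 N once past the first stop. I'll continue to the second stop.

Request:
play_rows(
  plan=[
    {"dp": [0, 0, 0.5], "rotation": [0, 0, 0], "grip": 1},
    {"dp": [0, 0, 0.5], "rotation": [0, 0, 0], "grip": 1},
    {"dp": [0, 0, 0.5], "rotation": [0, 0, 0], "grip": 1},
    {"dp": [0, 0, 0.3], "rotation": [0, 0, 0], "grip": 1},
    {"dp": [0, 0, 0.1], "rotation": [0, 0, 0], "grip": 1},
    {"dp": [0, 0, 0], "rotation": [0, 0, 0], "grip": 1},
    {"dp": [0, 0, 0], "rotation": [0, 0, 0], "grip": 1},
  ],
)

```text
t: 9.45
ee_pos: [0.4943, 0.0741, 0.3041]
tcp_rot: [-0.131, 3.138, 0.001]
wrist_force: [1.7, 5.3, -2.3]
opening: 0.33
gripper_force: 35.0
```

Request:
play_rows(
  plan=[
    {"dp": [0, 0, 0.1], "rotation": [0, 0, 0], "grip": 1},
    {"dp": [0, 0, 0.1], "rotation": [0, 0, 0], "grip": 1},
    {"dp": [0, 0, 0], "rotation": [0, 0, 0], "grip": 1},
    {"dp": [0, 0, 0], "rotation": [0, 0, 0], "grip": 1},
    {"dp": [0, 0, 0], "rotation": [0, 0, 0], "grip": 1},
  ],
)

```text
t: 9.95
ee_pos: [0.494, 0.074, 0.3069]
tcp_rot: [0.131, -3.138, -0.001]
wrist_force: [3.3, 5.8, -8.8]
opening: 0.33
gripper_force: 35.0
```

Request:
play_rows(
  plan=[
    {"dp": [0, 0, 0.08], "rotation": [0, 0, 0], "grip": 1},
    {"dp": [0, 0, 0], "rotation": [0, 0, 0], "grip": 1},
    {"dp": [0, 0, 0], "rotation": [0, 0, 0], "grip": 1},
    {"dp": [0, 0, 0], "rotation": [0, 0, 0], "grip": 1},
  ],
)

```text
t: 10.35
ee_pos: [0.4935, 0.0739, 0.3071]
tcp_rot: [0.131, -3.136, -0.001]
wrist_force: [5.5, 5.0, -16.7]
opening: 0.33
gripper_force: 35.0
```

```bash
python3 - <<'E'
from h import *
snap('scene','s3');snap('side','d3')
x=[];
for n in('s3','d3'):
    u,v=map(int,proj(n,(.5,.074,.26)));x.append(cv2.resize(cv2.imread(f'pics/{n}.png')[max(v-50,0):v+85,u-67:u+68],(400,400),interpolation=cv2.INTER_CUBIC));print(u-67,max(v-50,0))
cv2.imwrite('pics/c4.png',np.hstack(x));s=arm.get_state();print(s['t'],s['ee_pos'],s['wrist_force'])
E
```

```text
203 106
232 114
10.45 [0.49356413 0.07389997 0.30709849] [  5.07266518   4.93974078 -16.86485057]
```

View pics/c4.png

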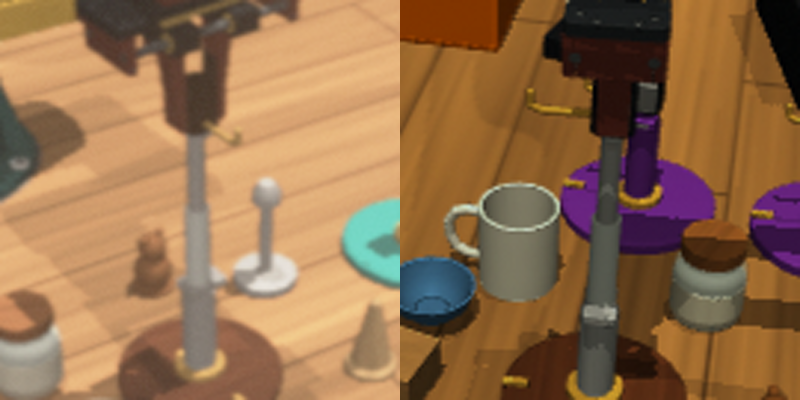

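The mast is fully out in both views. The force climbs to 17 N with no further rise, so it is at the second stop, and the hook is still over the mark.

```bash
python3 -c "
from rig import arm
print(arm.finish_job())"
```

```text
the job is handed in; nothing more can be done
None
```

I turned the hook to within about 0.02 rad of the brass mark by my measurement, pulled the mast up to its second stop, and handed the job in at about 10.5 s with the grip head still held; the judge's verdict was not shown.

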